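# Clear the seed-cleaning table and set its dust extractor

### The arm

A 7-joint arm with a two-finger parallel gripper is mounted at the origin on the work surface. World frame = base frame: x ahead of the robot, y to its left, z up, the work surface at z = 0. Lengths are in m, angles in rad, forces in N, time in s.
With the tool pointing down it reaches from about 0.425 to 0.925 m from the base axis. Payload 6.8 kg.
Tool frame: the origin (TCP) lies at the very end of the fingers, on their centre line; the grasp point (between the pads) lies 19 mm behind it; y points along the fingers, x is the direction in which the jaws open and shut, and the axes are right-handed (so a half turn about y gives the same grasp; the last joint's range is limited). The gripper opens to 85 mm and grips with 20 to 120 N. Pads are 22 mm wide; open, the fingers measure 114 mm over their backs; the gripper's body (76 mm by 85 mm) begins 54 mm behind the grasp point. The pads swing forward as they close: fully open they stand 13 mm farther back than shut.
Start: joints at [1.221, 0.477, 0.022, 1.555, -0.011, 1.109, -0.083], TCP at [0.162, -0.655, 0.231] pointing down, gripper open.
Joint ranges: [-2.96, 2.96], [-0.34, 2.1], [-1.41, 1.46], [0.24, 2.44], [-1.37, 4.51], [0.17, 1.92], [-2.96, 2.96]. Speed limits (rad/s): [2.39, 2.39, 3.14, 3.14, 3.14, 3.14, 3.14].

### API

Orientations are given as a unit quaternion [x, y, z, w].
In Python, from station import ctrl, vision gives the robot as it stands. The module is installed in compiled form; this text tells all that it offers.
- The arm moves only by the shell command python3 -m jog 'ROWS' [FORCE]. ROWS is JSON, a list of rows, each an object of numbers: "dx", "dy", "dz": the shift along the tool's x, y, z scaled (see below); "ax", "ay", "az": the turn, a rotation vector about the tool's x, y, z scaled (see below); "gripper": the gripper command: -1 is fully open, 1 is shut, values between are in proportion. A call has exactly 8 rows; each row shifts and turns the commanded pose from where the row before left it, along the tool's axes as they then stand; what a row does not reach is not made up. The controller multiplies each number of a shift by 0.3 m and each number of a turn by 180 degrees. A row lasts 1/12 s, in which the tool goes at most 41.7 mm and 7.16 degrees, less where a joint would pass 70% of its speed; a pose out of reach is approached as far as the arm can. A call with a number of a shift or a turn outside -1 to 1 is refused whole. A call with a gripper value outside its range is refused whole. The fingers move at their own pace and stop on an object; FORCE is the grip in N (left out, the last holds). Time passes only in rows, so rows that do not move let the fingers close, or fill a call up. It gives the time, the measured TCP pose, the force and the opening at its end, in the units of the state.
- ctrl.sense(): the state, without advancing time (a new reading comes with each control period).
- vision.capture(name): name is "scene" or "top" or "wrist"; returns a dict with "image" (480x640x3 uint8, red, green, blue), "z_map" (480x640 float32, m along the optical axis (not along the pixel's ray), 0 where there is no reading), "vfov" (degrees; the focal length in pixels is half the picture's height over the tangent of half this angle, whatever the lens; pixels are square), "cx", "cy" (the principal point, pixels), "dist_coeffs" ([k1, k2, p1, p2, k3] as OpenCV has them; the pictures are not rectified), "R" (3x3) and "t" (3): a world point X has camera coordinates R X + t. Camera axes: x right, y down, z forward; pixel columns grow to the right and rows downward; lengths in m; the calibration is good to about 2 mm. A picture is of the moment at which its call begins.
- ctrl.finish_job(): hands the job in, once; it reports no verdict.
The state is a dict: "time": time; "joints": joint angles; "dq": joint speeds; "tau": joint torques, N m; "tool_pos": TCP position; "ee_rot": TCP orientation; "ft_force": force on the tool from outside, world axes, zero at the start; "torque": the same for the moment, N m; "grip_width": finger opening in m.
Only numpy, scipy, OpenCV 4.12 (cv2) and the standard library are available. Lean on these libraries where they do the work, as an engineer would, in place of code of your own. Each camera call takes 0.05 s, during which the arm holds its last target. There are 200 camera calls.

### The job

Clear the three bits of threshing rubbish (a broken corn cob, a piece of stalk and a lump of dry clay) off the slotted metal cleaning table into the empty white crate, leaving the sample boxes, the vial, the small sample bottle, the tin and the water bottle standing where they are. Once all the rubbish is in the crate, turn the selector on the dust extractor's control box clockwise until its white pointer line is at the two-dot mark.

Things in the scene. Friction and masses are not known exactly. Their poses are not given: they have to be found in the camera images.
- deck: low fixed down-draught cleaning table, bare aluminium box 290 (x) x 330 (y) x 40 mm high with a flat slotted top; origin at the centre of its underside, so its top is 40 mm above the origin. All the rubbish, both sample boxes, the vial, the small sample bottle and the tin start on it, mixed in any arrangement
- cob: rubbish: broken corn cob, tan, octagonal roller 30 mm thick and 60 mm long lying on its side; origin at its centre, x along its length
- stalk: rubbish: piece of dry straw-coloured stalk with a joint ring, 20 mm thick and 70 mm long lying on its side; origin at its centre, x along its length
- clod: rubbish: rounded irregular lump of dry brown clay, 38 (x) x 34 (y) x 28 mm high; origin at its centre
- box_a: upright closed kraft-card sample box to leave alone, 52 (x) x 36 (y) x 45 mm high; origin at the centre of its underside
- box_b: second sample box to leave alone, the same as box_a: 52 (x) x 36 (y) x 45 mm high; origin at the centre of its underside
- vial: upright glass vial to leave alone, 28 mm in diameter, 50 mm high, white cap; origin at the centre of its underside
- sample_bottle: small upright clear plastic sample bottle with a white cap, to leave alone, 36 mm in diameter, 95 mm high, taller than all else on the cleaning table; origin at the centre of its underside
- tin: squat round metal sample tin with a lid, to leave alone, 49 mm in diameter, 32 mm high; origin at the centre of its underside
- water: water bottle to leave alone, 64 mm in diameter, 200 mm high, on the bench beyond the cleaning table; origin at the centre of its underside
- waste_crate: the empty white open-topped plastic crate, fixed, to the left or right of the cleaning table, for the rubbish: 200 (x) x 150 (y) x 90 mm high outside with 4 mm walls and floor and an 8 mm rim lip that adds 4 mm all round; origin at the centre of its underside
- packet_crate: like the waste crate in every size but full of brown paper packets, standing up to about 105 mm high; fixed on the other side of the cleaning table; not used
- control_box: fixed grey control box of the dust extractor, 120 x 120 x 50 mm high, to the left or right of the cleaning table; origin at the centre of its underside. White marks on its top surround the selector, clockwise from above: a bar (off) on its -x side, then one dot, two dots, three dots, 34 degrees apart, each row of dots running outwards
- balance: compact white balance with a round steel pan, 120 x 120 x 44 mm high, fixed on the other side from the control box; not used; origin at the centre of its underside
- selector_grip (a point): point on the selector's upright axis at the height to grip it, 87 mm above the bench and 7 mm below the top of its bar. The selector is a black knob, a disc 44 mm in diameter carrying an upright grip bar 42 mm long (this point's x axis), 14 mm thick (its y axis) and 30 mm tall; a white pointer line on the bar's top marks its -x end
- selector (a joint): selector angle in rad, growing clockwise seen from above; it turns stiffly from 0 to 2.1 and stays where it is left. 0: pointer at the bar (off, pointing along the control box's -x); 0.6: one dot; 1.2: two dots; 1.8: three dots. Starts between 0 and 0.35

How it is judged:
By the outcome, as a careful person would: the job done as asked, in the order asked, and still so for the second after the job is handed in, with the robot touching nothing.
It also fails if it takes over 67 s, if anything falls off the work surface, if the arm or the gripper's body presses on something with over 40 N, if the wrist force passes 120 N, or if a joint passes its speed limit or range.

## Working session

There is one attempt and no reset: what is moved stays moved. The work goes in short steps, Python scripts to look and compute and a shell command to move; the robot and the scene stay as the last step left them, time stands still between calls to the robot, and variables do not carry over. Pictures are saved under pics/ and viewed, about 8 in all and at most 12, crops included, and the job is handed in when it is done.

```bash
mkdir -p pics; cat > h.py <<'E'
import numpy as np, cv2
from station import ctrl, vision
def cap(n):
    c=vision.capture(n); f=240/np.tan(np.radians(c['vfov'])/2)
    c['K']=np.array([[f,0,c['cx']],[0,f,c['cy']],[0,0,1.]]); c['D']=np.array(c['dist_coeffs'],float); c['R']=np.array(c['R']); c['t']=np.array(c['t']); return c
def cloud(c):
    h,w=c['z_map'].shape; uv=np.mgrid[0:h,0:w][::-1].reshape(2,-1).T.astype(np.float32)
    n=cv2.undistortPoints(uv[:,None],c['K'],c['D'])[:,0]; z=c['z_map'].reshape(-1,1)
    P=(np.hstack([n*z,z])-c['t'])@c['R']; P[z[:,0]==0]=np.nan; return P.reshape(h,w,3)
def save(c,name): cv2.imwrite('pics/'+name,c['image'][:,:,::-1])
def st():
    s=ctrl.sense(); print({k:np.round(s[k],3).tolist() for k in ('time','joints','tool_pos','ee_rot','ft_force','grip_width')})
E
python3 - <<'E'
from h import *
st()
for n in ('top','scene'):
    c=cap(n); save(c,n+'0.png'); P=cloud(c); np.save(n+'P.npy',P)
    print(n,np.round(-c['R'].T@c['t'],3),c['vfov'])
E
```

```text
{'time': 0.0, 'joints': [1.221, 0.478, 0.022, 1.556, -0.011, 1.109, -0.083], 'tool_pos': [0.161, -0.655, 0.23], 'ee_rot': [-0.556, 0.437, -0.436, 0.557], 'ft_force': [0.711, -0.238, 0.488], 'grip_width': 0.085}
top [0.371 0.009 1.411] 42.98097782152949
scene [1.219 0.518 1.044] 48.10091475011695
```

View pics/top0.png

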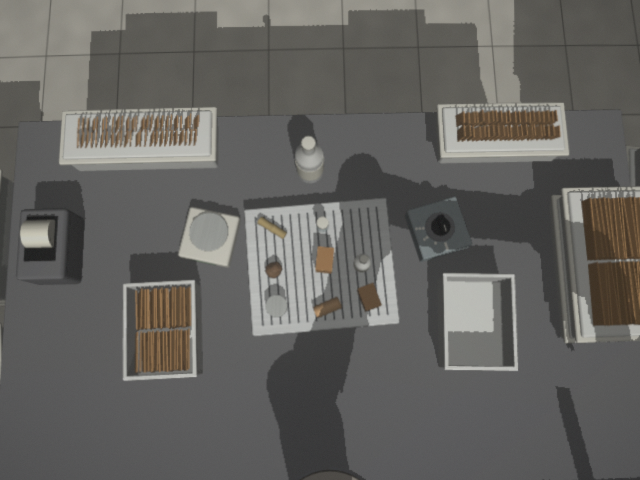

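View pics/scene0.png

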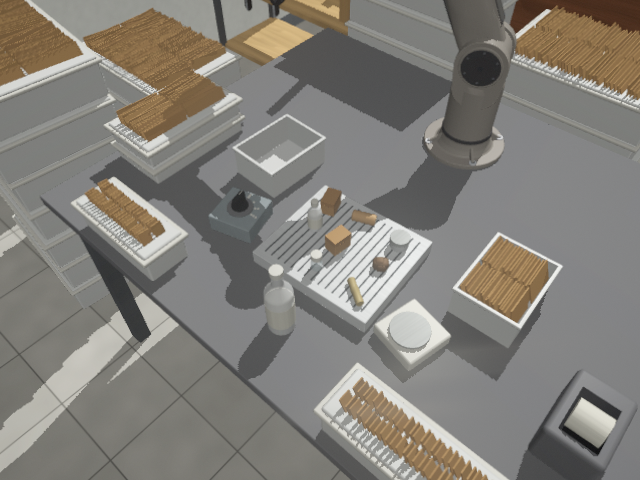

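The top view looks down with +x up and +y left. It shows the stalk at (271,228), clod (274,270), cob (327,307), tin (277,306), vial and sample bottle at (322,223)/(362,262), boxes (325,260) and (370,297). The crate is at (480,322), the control box at (440,228) and the water bottle at (310,160). The scene view agrees.

```bash
python3 - <<'E'
from h import *
T=np.load('topP.npy');S=np.load('sceneP.npy')
for n,(u,v) in dict(deckTL=(256,212),stalk=(271,228),clod=(274,269),cob=(327,307),tin=(277,305),p322=(322,223),box1=(325,254),p362=(364,257),box2=(369,291),crate=(480,345),rimL=(446,322),rimR=(514,322),knob=(440,224),cbox=(425,245),water=(309,143)).items():
    print(n,np.round(T[v,u],3))
# clusters above deck, both views
for nm,P in (('top',T),('scene',S)):
    z=P[...,2]; 
    d=P[(abs(z-.04)<.004)&(P[...,0]>.3)&(P[...,0]<.8)&(abs(P[...,1])<.3)]
    print(nm,'deck z',np.median(d[:,2]), 'rect',cv2.minAreaRect(d[:,:2].astype(np.float32)*1000))
    # deck mask
    m=((z>.050)&(z<.16)&(P[...,0]>.4)&(P[...,0]<.78)&(abs(P[...,1]-.03)<.2)).astype(np.uint8)
    n,l,s,_=cv2.connectedComponentsWithStats(m)
    for i in range(1,n):
        if s[i,4]<25: continue
        Q=P[l==i]; r=cv2.minAreaRect(Q[:,:2].astype(np.float32)*1000)
        print(s[i,:5],'mean',Q.mean(0).round(3),'zmax',np.percentile(Q[:,2],97).round(3),'rect',np.round(r[0]),np.round(r[1]),round(r[2]))
E
```

```text
deckTL [0.695 0.154 0.038]
stalk [0.652 0.118 0.061]
clod [0.557 0.111 0.069]
cob [ 0.471 -0.005  0.069]
tin [0.477 0.105 0.07 ]
p322 [0.655 0.003 0.089]
box1 [ 0.587 -0.003  0.083]
p362 [ 0.57  -0.084  0.137]
box2 [ 0.502 -0.097  0.086]
crate [ 0.381 -0.352  0.007]
rimL [ 0.431 -0.26   0.092]
rimR [ 0.428 -0.408  0.091]
knob [ 0.646 -0.258  0.097]
cbox [ 0.608 -0.231  0.048]
water [0.802 0.027 0.2  ]
top deck z 0.0398960233964556 rect ((562.1343994140625, 1.804107666015625), (451.46392822265625, 595.248779296875), 0.20276430249214172)
[299 162  21  17 259] mean [0.775 0.03  0.099] zmax 0.136 rect [775.  30.] [45. 10.] 90
[257 217  30  22 248] mean [0.654 0.118 0.057] zmax 0.064 rect [654. 118.] [71. 19.] 57
[316 217  12  16 154] mean [0.653 0.003 0.083] zmax 0.095 rect [655.   3.] [26. 26.] 42
[315 247  19  27 431] mean [ 0.574 -0.     0.084] zmax 0.09 rect [575.  -0.] [37. 54.] 83
[353 254  18  19 253] mean [ 0.561 -0.081  0.106] zmax 0.138 rect [564. -82.] [35. 34.] 36
[264 262  18  17 218] mean [0.556 0.114 0.063] zmax 0.071 rect [557. 114.] [34. 38.] 35
[357 283  25  29 445] mea
[... 301 characters left out ...]
 -11.32806396484375), (656.7689819335938, 396.2337646484375), 78.80223846435547)
[307 187  35  44 788] mean [ 0.534 -0.082  0.085] zmax 0.134 rect [524. -86.] [126.  43.] 13
[351 210  26  16 264] mean [0.478 0.001 0.064] zmax 0.071 rect [472.  -2.] [33. 61.] 22
[325 225  27  30 506] mean [0.582 0.006 0.077] zmax 0.089 rect [576.   2.] [42. 57.] 82
[390 230  21  21 341] mean [0.482 0.112 0.069] zmax 0.075 rect [478. 110.] [50. 48.] 46
[311 250  12  20 204] mean [0.661 0.008 0.077] zmax 0.093 rect [657.   5.] [30. 25.] 41
[373 257  16  14 196] mean [0.564 0.119 0.062] zmax 0.07 rect [561. 117.] [35. 35.] 44
[347 277  17  29 236] mean [0.659 0.121 0.057] zmax 0.062 rect [657. 120.] [71. 21.] 57
```

```bash
cat >> h.py <<'E'
from scipy.spatial.transform import Rotation as Ro
def plan(*wps):
    """wps: (x,y,z,jaw deg or None); prints per leg turn first, then shift in tool axes, in jog units"""
    s=ctrl.sense(); p=np.array(s['tool_pos']); R=Ro.from_quat(s['ee_rot']).as_matrix()
    print('now t=%.2f'%s['time'],p.round(3),'jaw',np.degrees(np.arctan2(R[1,0],R[0,0])).round(1),'y',R[:,1].round(3),'j7',round(s['joints'][6],2),'F',np.round(s['ft_force'],1),'w',round(s['grip_width'],4))
    for x,y,z,j in wps:
        w=np.zeros(3)
        if j is not None:
            a=np.radians(j); G=np.array([[np.cos(a),0,-np.sin(a)],[np.sin(a),0,np.cos(a)],[0,-1,0]])
            w=Ro.from_matrix(R.T@G).as_rotvec()/np.pi; R=G
        q=np.array([x,y,z]); d=R.T@(q-p)/.3
        print((x,y,z,j),'turn',w.round(4),'shift',d.round(4)); p=q
E
python3 - <<'E'
from h import *
T=np.load('topP.npy')
z=T[...,2]
Q=T[(z>.08)&(z<.1)&(T[...,0]>.28)&(T[...,0]<.57)&(T[...,1]<-.2)]
r=cv2.minAreaRect(Q[:,:2].astype(np.float32)*1000);print('crate',r)
Q=T[(abs(z-.05)<.005)&(T[...,0]>.55)&(T[...,0]<.75)&(T[...,1]<-.17)&(T[...,1]>-.35)]
print('cbox',cv2.minAreaRect(Q[:,:2].astype(np.float32)*1000))
Q=T[(z>.08)&(T[...,0]>.57)&(T[...,0]<.75)&(T[...,1]<-.17)&(T[...,1]>-.35)]
print('knob',cv2.minAreaRect(Q[:,:2].astype(np.float32)*1000),len(Q),np.median(Q[:,2]))
plan((.5,-.335,.25,22),(.471,-.003,.2,None),(.471,-.003,.05,None))
plan((.5,-.335,.25,-158))
E
```

```text
crate ((446.7961120605469, -394.98931884765625), (241.5813751220703, 290.07110595703125), 0.23125799000263214)
cbox ((648.0103759765625, -264.582275390625), (120.76396942138672, 122.06806182861328), 15.267105102539062)
knob ((647.866455078125, -265.6048583984375), (41.54212188720703, 16.876707077026367), 14.08971881866455) 139 0.09308467753062492
now t=0.10 [ 0.161 -0.655  0.23 ] jaw -76.1 y [-0.001  0.002 -1.   ] j7 -0.08 F [-0.6 -1.4 -0.2] w 0.0854
(0.5, -0.335, 0.25, 22) turn [-4.000e-04 -5.452e-01 -4.000e-04] shift [ 1.4456 -0.0653  0.5658]
(0.471, -0.003, 0.2, None) turn [0. 0. 0.] shift [0.3249 0.1667 1.0623]
(0.471, -0.003, 0.05, None) turn [0. 0. 0.] shift [0.  0.5 0. ]
now t=0.10 [ 0.161 -0.655  0.23 ] jaw -76.1 y [-0.001  0.002 -1.   ] j7 -0.08 F [-0.6 -1.4 -0.2] w 0.0854
(0.5, -0.335, 0.25, -158) turn [ 4.000e-04  4.548e-01 -4.000e-04] shift [-1.4456 -0.0653 -0.5658]
```

```bash
S='{"dx":-0.0637,"dy":-0.0056,"dz":0.1128,"gripper":-0.3}'
python3 -m jog '[{"dx":-0.0637,"dy":-0.0056,"dz":0.1128,"gripper":-0.3},{"dx":-0.0637,"dy":-0.0056,"dz":0.1128,"gripper":-0.3},{"dx":-0.0637,"dy":-0.0056,"dz":0.1128,"gripper":-0.3},{"dx":-0.0637,"dy":-0.0056,"dz":0.1128,"gripper":-0.3},{"dx":-0.0637,"dy":-0.0056,"dz":0.1128,"gripper":-0.3},{"dx":-0.0637,"dy":-0.0056,"dz":0.1128,"gripper":-0.3},{"dx":-0.0637,"dy":-0.0056,"dz":0.1128,"gripper":-0.3},{"dx":-0.0637,"dy":-0.0056,"dz":0.1128,"gripper":-0.3}]' 30
python3 -m jog '[{"dx":-0.0637,"dy":-0.0056,"dz":0.1128,"gripper":-0.3},{"dx":-0.0637,"dy":-0.0056,"dz":0.1128,"gripper":-0.3},{"dx":-0.0637,"dy":-0.0056,"dz":0.1128,"gripper":-0.3},{"dx":-0.0637,"dy":-0.0056,"dz":0.1128,"gripper":-0.3},{"ay":-0.039,"gripper":-0.3},{"ay":-0.039,"gripper":-0.3},{"ay":-0.039,"gripper":-0.3},{"ay":-0.039,"gripper":-0.3}]'
python3 -m jog '[{"ay":-0.039,"gripper":-0.3},{"ay":-0.039,"gripper":-0.3},{"ay":-0.039,"gripper":-0.3},{"ay":-0.039,"gripper":-0.3},{"ay":-0.039,"gripper":-0.3},{"ay":-0.039,"gripper":-0.3},{"ay":-0.039,"gripper":-0.3},{"ay":-0.039,"gripper":-0.3}]'
python3 -c "
from h import *
plan((.471,-.003,.2,22),(.471,-.003,.05,None))"
```

```text
now t=0.10 [ 0.161 -0.655  0.23 ] jaw -76.1 y [-0.001  0.002 -1.   ] j7 -0.08 F [-0.6 -1.4 -0.2] w 0.0854
(0.471, -0.003, 0.2, 22) turn [-4.000e-04 -5.452e-01 -4.000e-04] shift [1.7705 0.1014 1.6281]
(0.471, -0.003, 0.05, None) turn [0. 0. 0.] shift [0.  0.5 0. ]$[0]: bad value
$[0]: bad value
$[0]: bad value
```

```bash
python3 -m jog --help 2>&1 | head; python3 -m jog '[{"dx":-0.064,"dy":-0.006,"dz":0.113,"ax":0,"ay":0,"az":0,"gripper":-0.3},{"dx":-0.064,"dy":-0.006,"dz":0.113,"ax":0,"ay":0,"az":0,"gripper":-0.3},{"dx":-0.064,"dy":-0.006,"dz":0.113,"ax":0,"ay":0,"az":0,"gripper":-0.3},{"dx":-0.064,"dy":-0.006,"dz":0.113,"ax":0,"ay":0,"az":0,"gripper":-0.3},{"dx":-0.064,"dy":-0.006,"dz":0.113,"ax":0,"ay":0,"az":0,"gripper":-0.3},{"dx":-0.064,"dy":-0.006,"dz":0.113,"ax":0,"ay":0,"az":0,"gripper":-0.3},{"dx":-0.064,"dy":-0.006,"dz":0.113,"ax":0,"ay":0,"az":0,"gripper":-0.3},{"dx":-0.064,"dy":-0.006,"dz":0.113,"ax":0,"ay":0,"az":0,"gripper":-0.3}]' 30
```

```text
invalid input: not JSON, or not a number
time: 0.77
tool_pos: [0.3891, -0.4396, 0.2455]
ee_rot: [0.557, -0.436, 0.436, -0.557]
ft_force: [0.5, 0.2, 0.7]
grip_width: 0.0553
```

```bash
python3 -m jog '[{"dx":-0.064,"dy":-0.006,"dz":0.113,"ax":0,"ay":0,"az":0,"gripper":-0.3},{"dx":-0.064,"dy":-0.006,"dz":0.113,"ax":0,"ay":0,"az":0,"gripper":-0.3},{"dx":-0.064,"dy":-0.006,"dz":0.113,"ax":0,"ay":0,"az":0,"gripper":-0.3},{"dx":0,"dy":0,"dz":0,"ax":0,"ay":-0.039,"az":0,"gripper":-0.3},{"dx":0,"dy":0,"dz":0,"ax":0,"ay":-0.039,"az":0,"gripper":-0.3},{"dx":0,"dy":0,"dz":0,"ax":0,"ay":-0.039,"az":0,"gripper":-0.3},{"dx":0,"dy":0,"dz":0,"ax":0,"ay":-0.039,"az":0,"gripper":-0.3},{"dx":0,"dy":0,"dz":0,"ax":0,"ay":-0.039,"az":0,"gripper":-0.3}]' >/dev/null
python3 -m jog '[{"dx":0,"dy":0,"dz":0,"ax":0,"ay":-0.039,"az":0,"gripper":-0.3},{"dx":0,"dy":0,"dz":0,"ax":0,"ay":-0.039,"az":0,"gripper":-0.3},{"dx":0,"dy":0,"dz":0,"ax":0,"ay":-0.039,"az":0,"gripper":-0.3},{"dx":0,"dy":0,"dz":0,"ax":0,"ay":-0.039,"az":0,"gripper":-0.3},{"dx":0,"dy":0,"dz":0,"ax":0,"ay":-0.039,"az":0,"gripper":-0.3},{"dx":0,"dy":0,"dz":0,"ax":0,"ay":-0.039,"az":0,"gripper":-0.3},{"dx":0,"dy":0,"dz":0,"ax":0,"ay":-0.039,"az":0,"gripper":-0.3},{"dx":0,"dy":0,"dz":0,"ax":0,"ay":-0.039,"az":0,"gripper":-0.3}]' >/dev/null
python3 -c "
from h import *
plan((.471,-.003,.2,22),(.471,-.003,.05,None))
c=cap('wrist');save(c,'w0.png');print(-c['R'].T@c['t'],c['R'][2])
T=np.load('topP.npy')
z=T[...,2]
Q=T[(z>.08)&(z<.1)&(T[...,0]>.28)&(T[...,0]<.57)&(T[...,1]<-.2)&(T[...,1]>-.45)]
print('crate',cv2.minAreaRect(Q[:,:2].astype(np.float32)*1000))
"
```

```text
now t=2.10 [ 0.473 -0.361  0.251] jaw 15.5 y [-0.001  0.001 -1.   ] j7 0.68 F [ 0.1 -0.4 -0.4] w 0.0554
(0.471, -0.003, 0.2, 22) turn [-0.0002 -0.0364 -0.0002] shift [0.4415 0.1687 1.1084]
(0.471, -0.003, 0.05, None) turn [0. 0. 0.] shift [0.  0.5 0. ]
[ 0.45215915 -0.28708728  0.39307259] [ 0.07812215 -0.28528923 -0.95525231]
crate ((433.1340637207031, -333.8447570800781), (159.23757934570312, 210.03610229492188), 87.65762329101562)
```

View pics/w0.png

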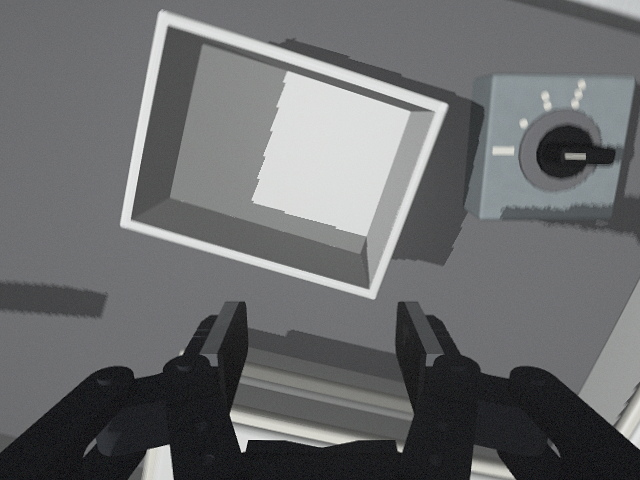

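The wrist view shows the empty crate at (285,150). At (550,150) is the control box: bar mark left, dots clockwise up, pointer line about at "off". Next, the cob.

```bash
python3 -m jog '[{"dx":0,"dy":0,"dz":0,"ax":0,"ay":-0.0364,"az":0,"gripper":-0.3},{"dx":0.049,"dy":0.0187,"dz":0.123,"ax":0,"ay":0,"az":0,"gripper":-0.3},{"dx":0.049,"dy":0.0187,"dz":0.123,"ax":0,"ay":0,"az":0,"gripper":-0.3},{"dx":0.049,"dy":0.0187,"dz":0.123,"ax":0,"ay":0,"az":0,"gripper":-0.3},{"dx":0.049,"dy":0.0187,"dz":0.123,"ax":0,"ay":0,"az":0,"gripper":-0.3},{"dx":0.049,"dy":0.0187,"dz":0.123,"ax":0,"ay":0,"az":0,"gripper":-0.3},{"dx":0.049,"dy":0.0187,"dz":0.123,"ax":0,"ay":0,"az":0,"gripper":-0.3},{"dx":0.049,"dy":0.0187,"dz":0.123,"ax":0,"ay":0,"az":0,"gripper":-0.3}]'>/dev/null
python3 -m jog '[{"dx":0.049,"dy":0.0187,"dz":0.123,"ax":0,"ay":0,"az":0,"gripper":-0.3},{"dx":0.049,"dy":0.0187,"dz":0.123,"ax":0,"ay":0,"az":0,"gripper":-0.3},{"dx":0,"dy":0,"dz":0,"ax":0,"ay":0,"az":0,"gripper":-0.3},{"dx":0,"dy":0,"dz":0,"ax":0,"ay":0,"az":0,"gripper":-0.3},{"dx":0,"dy":0,"dz":0,"ax":0,"ay":0,"az":0,"gripper":-0.3},{"dx":0,"dy":0,"dz":0,"ax":0,"ay":0,"az":0,"gripper":-0.3},{"dx":0,"dy":0,"dz":0,"ax":0,"ay":0,"az":0,"gripper":-0.3},{"dx":0,"dy":0,"dz":0,"ax":0,"ay":0,"az":0,"gripper":-0.3}]'>/dev/null
cat >> h.py <<'E'
def blobs(c,x0,x1,y0,y1,z0=.05,z1=.16):
    P=cloud(c); m=((P[...,2]>z0)&(P[...,2]<z1)&(P[...,0]>x0)&(P[...,0]<x1)&(P[...,1]>y0)&(P[...,1]<y1)).astype(np.uint8)
    n,l,s,_=cv2.connectedComponentsWithStats(m)
    for i in range(1,n):
        if s[i,4]<60: continue
        Q=P[l==i]; r=cv2.minAreaRect(Q[:,:2].astype(np.float32)*1000)
        print(s[i,:5],'zmax',np.percentile(Q[:,2],97).round(3),'rect',np.round(r[0]),np.round(r[1]),round(r[2]))
E
python3 -c "
from h import *
c=cap('wrist');save(c,'w1.png');blobs(c,.4,.8,-.2,.2)
plan((.471,-.003,.2,22),(.471,-.003,.052,None))"
```

```text
[ 352   23   80   84 5241] zmax 0.073 rect [476. 108.] [48. 48.] 27
[ 476   76   55   61 2648] zmax 0.068 rect [557. 114.] [33. 38.] 35
[ 573  131   67   64 1861] zmax 0.06 rect [650. 111.] [54. 20.] 57
[ 299  176   42   90 3371] zmax 0.07 rect [471.  -3.] [29. 61.] 22
[ 409  229  102   90 5144] zmax 0.086 rect [575.  -0.] [37. 55.] 83
[ 526  279   64   58 2246] zmax 0.091 rect [655.   3.] [27. 28.] 43
[ 260  311   75   69 4830] zmax 0.086 rect [490. -96.] [53. 38.] 19
[ 371  330   43  103 2167] zmax 0.135 rect [555. -83.] [17. 32.] 15
now t=3.53 [ 0.474 -0.005  0.201] jaw 21.5 y [ 0. -0. -1.] j7 0.08 F [0.1 1.  0.3] w 0.0554
(0.471, -0.003, 0.2, 22) turn [ 0.0001 -0.0026 -0.    ] shift [-0.0058  0.0021  0.0083]
(0.471, -0.003, 0.052, None) turn [0. 0. 0.] shift [0.     0.4933 0.    ]
```

View pics/w1.png

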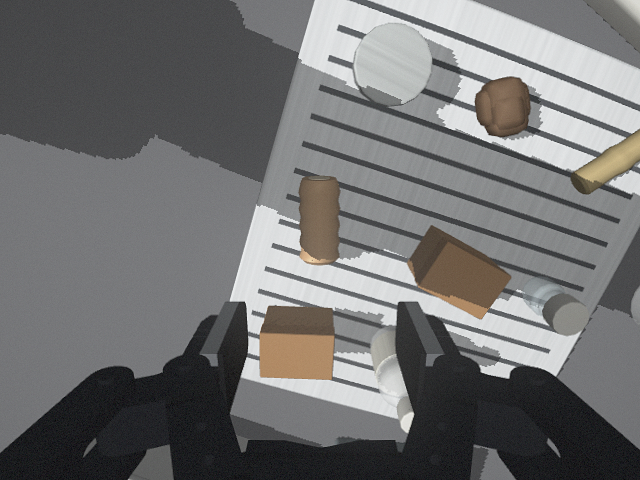

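The wrist view confirms the positions: cob (319,220), clod (503,106), stalk (605,165). They agree with the top camera to about 1 mm. Descend and grip.

```bash
python3 -m jog '[{"dx":-0.006,"dy":0.1,"dz":0.008,"ax":0,"ay":-0.0026,"az":0,"gripper":-0.3},{"dx":0,"dy":0.11,"dz":0,"ax":0,"ay":0,"az":0,"gripper":-0.3},{"dx":0,"dy":0.11,"dz":0,"ax":0,"ay":0,"az":0,"gripper":-0.3},{"dx":0,"dy":0.1,"dz":0,"ax":0,"ay":0,"az":0,"gripper":-0.3},{"dx":0,"dy":0.06,"dz":0,"ax":0,"ay":0,"az":0,"gripper":-0.3},{"dx":0,"dy":0.036,"dz":0,"ax":0,"ay":0,"az":0,"gripper":-0.3},{"dx":0,"dy":0,"dz":0,"ax":0,"ay":0,"az":0,"gripper":1},{"dx":0,"dy":0,"dz":0,"ax":0,"ay":0,"az":0,"gripper":1}]' 30
python3 -m jog '[{"dx":0,"dy":0,"dz":0,"ax":0,"ay":0,"az":0,"gripper":1},{"dx":0,"dy":0,"dz":0,"ax":0,"ay":0,"az":0,"gripper":1},{"dx":0,"dy":0,"dz":0,"ax":0,"ay":0,"az":0,"gripper":1},{"dx":0,"dy":0,"dz":0,"ax":0,"ay":0,"az":0,"gripper":1},{"dx":0,"dy":-0.1,"dz":0,"ax":0,"ay":0,"az":0,"gripper":1},{"dx":0,"dy":-0.13,"dz":0,"ax":0,"ay":0,"az":0,"gripper":1},{"dx":0,"dy":-0.13,"dz":0,"ax":0,"ay":0,"az":0,"gripper":1},{"dx":0,"dy":-0.13,"dz":0,"ax":0,"ay":0,"az":0,"gripper":1}]' 30
python3 -c "
from h import *
plan((.415,-.335,.2,None),(.415,-.335,.075,None))"
```

```text
time: 4.2
tool_pos: [0.4712, -0.0021, 0.0461]
ee_rot: [-0.694, -0.136, 0.136, 0.694]
ft_force: [-0.2, -0.0, 0.1]
grip_width: 0.0321
time: 4.87
tool_pos: [0.4704, -0.0017, 0.1947]
ee_rot: [-0.694, -0.136, 0.136, 0.694]
ft_force: [1.5, -0.1, -1.0]
grip_width: 0.0294
now t=4.87 [ 0.47  -0.002  0.195] jaw 22.2 y [-0.  0. -1.] j7 0.08 F [ 1.5 -0.1 -1. ] w 0.0294
(0.415, -0.335, 0.2, None) turn [0. 0. 0.] shift [-0.59   -0.018  -0.9592]
(0.415, -0.335, 0.075, None) turn [0. 0. 0.] shift [ 1.000e-04  4.167e-01 -2.000e-04]
```

```bash
python3 -m jog '[{"dx":-0.0656,"dy":-0.002,"dz":-0.1066,"ax":0,"ay":0,"az":0,"gripper":1},{"dx":-0.0656,"dy":-0.002,"dz":-0.1066,"ax":0,"ay":0,"az":0,"gripper":1},{"dx":-0.0656,"dy":-0.002,"dz":-0.1066,"ax":0,"ay":0,"az":0,"gripper":1},{"dx":-0.0656,"dy":-0.002,"dz":-0.1066,"ax":0,"ay":0,"az":0,"gripper":1},{"dx":-0.0656,"dy":-0.002,"dz":-0.1066,"ax":0,"ay":0,"az":0,"gripper":1},{"dx":-0.0656,"dy":-0.002,"dz":-0.1066,"ax":0,"ay":0,"az":0,"gripper":1},{"dx":-0.0656,"dy":-0.002,"dz":-0.1066,"ax":0,"ay":0,"az":0,"gripper":1},{"dx":-0.0656,"dy":-0.002,"dz":-0.1066,"ax":0,"ay":0,"az":0,"gripper":1}]' 
python3 -m jog '[{"dx":-0.0656,"dy":-0.002,"dz":-0.1066,"ax":0,"ay":0,"az":0,"gripper":1},{"dx":0,"dy":0,"dz":0,"ax":0,"ay":0,"az":0,"gripper":1},{"dx":0,"dy":0.11,"dz":0,"ax":0,"ay":0,"az":0,"gripper":1},{"dx":0,"dy":0.12,"dz":0,"ax":0,"ay":0,"az":0,"gripper":1},{"dx":0,"dy":0.12,"dz":0,"ax":0,"ay":0,"az":0,"gripper":1},{"dx":0,"dy":0.11,"dz":0,"ax":0,"ay":0,"az":0,"gripper":1},{"dx":0,"dy":0,"dz":0,"ax":0,"ay":0,"az":0,"gripper":-0.1},{"dx":0,"dy":0,"dz":0,"ax":0,"ay":0,"az":0,"gripper":-0.1}]' 
python3 -c "
from h import *
plan((.415,-.335,.21,None),(.557,.114,.2,None),(.557,.114,.2,35),(.557,.114,.05,None))"
```

```text
time: 5.53
tool_pos: [0.4207, -0.3001, 0.1982]
ee_rot: [0.694, 0.136, -0.136, -0.694]
ft_force: [-0.2, -0.1, -0.1]
grip_width: 0.0296
time: 6.2
tool_pos: [0.4145, -0.3344, 0.0596]
ee_rot: [-0.693, -0.135, 0.137, 0.695]
ft_force: [0.5, -0.5, 1.2]
grip_width: 0.0471
now t=6.20 [ 0.415 -0.334  0.06 ] jaw 22.2 y [-0.003  0.002 -1.   ] j7 0.68 F [ 0.5 -0.5  1.2] w 0.0471
(0.415, -0.335, 0.21, None) turn [0. 0. 0.] shift [-0.     -0.5012 -0.0009]
(0.557, 0.114, 0.2, None) turn [0. 0. 0.] shift [1.0029 0.0353 1.2075]
(0.557, 0.114, 0.2, 35) turn [-0.001  -0.0713 -0.0004] shift [0. 0. 0.]
(0.557, 0.114, 0.05, None) turn [0. 0. 0.] shift [0.  0.5 0. ]
```

```bash
python3 -m jog '[{"dx":0,"dy":-0.125,"dz":0,"ax":0,"ay":0,"az":0,"gripper":-0.25},{"dx":0,"dy":-0.125,"dz":0,"ax":0,"ay":0,"az":0,"gripper":-0.25},{"dx":0,"dy":-0.125,"dz":0,"ax":0,"ay":0,"az":0,"gripper":-0.25},{"dx":0,"dy":-0.125,"dz":0,"ax":0,"ay":0,"az":0,"gripper":-0.25},{"dx":0.0836,"dy":0.003,"dz":0.1006,"ax":0,"ay":0,"az":0,"gripper":-0.25},{"dx":0.0836,"dy":0.003,"dz":0.1006,"ax":0,"ay":0,"az":0,"gripper":-0.25},{"dx":0.0836,"dy":0.003,"dz":0.1006,"ax":0,"ay":0,"az":0,"gripper":-0.25},{"dx":0.0836,"dy":0.003,"dz":0.1006,"ax":0,"ay":0,"az":0,"gripper":-0.25}]' >/dev/null
python3 -m jog '[{"dx":0.0836,"dy":0.003,"dz":0.1006,"ax":0,"ay":0,"az":0,"gripper":-0.25},{"dx":0.0836,"dy":0.003,"dz":0.1006,"ax":0,"ay":0,"az":0,"gripper":-0.25},{"dx":0.0836,"dy":0.003,"dz":0.1006,"ax":0,"ay":0,"az":0,"gripper":-0.25},{"dx":0.0836,"dy":0.003,"dz":0.1006,"ax":0,"ay":0,"az":0,"gripper":-0.25},{"dx":0.0836,"dy":0.003,"dz":0.1006,"ax":0,"ay":0,"az":0,"gripper":-0.25},{"dx":0.0836,"dy":0.003,"dz":0.1006,"ax":0,"ay":0,"az":0,"gripper":-0.25},{"dx":0.0836,"dy":0.003,"dz":0.1006,"ax":0,"ay":0,"az":0,"gripper":-0.25},{"dx":0.0836,"dy":0.003,"dz":0.1006,"ax":0,"ay":0,"az":0,"gripper":-0.25}]' >/dev/null
python3 -m jog '[{"dx":0,"dy":0,"dz":0,"ax":0,"ay":-0.0357,"az":0,"gripper":-0.25},{"dx":0,"dy":0,"dz":0,"ax":0,"ay":-0.0357,"az":0,"gripper":-0.25},{"dx":0,"dy":0.1,"dz":0,"ax":0,"ay":0,"az":0,"gripper":-0.25},{"dx":0,"dy":0.1,"dz":0,"ax":0,"ay":0,"az":0,"gripper":-0.25},{"dx":0,"dy":0,"dz":0,"ax":0,"ay":0,"az":0,"gripper":-0.25},{"dx":0,"dy":0,"dz":0,"ax":0,"ay":0,"az":0,"gripper":-0.25},{"dx":0,"dy":0,"dz":0,"ax":0,"ay":0,"az":0,"gripper":-0.25},{"dx":0,"dy":0,"dz":0,"ax":0,"ay":0,"az":0,"gripper":-0.25}]' >/dev/null
python3 -c "
from h import *
plan((.557,.114,.1,35),(.557,.114,.044,None))
c=cap('top');P=cloud(c);blobs(c,.33,.53,-.4,-.27,.012,.07)"
```

```text
now t=8.20 [0.559 0.114 0.142] jaw 35.0 y [ 0.004  0.001 -1.   ] j7 -0.03 F [-0.2  0.6  0.2] w 0.0535
(0.557, 0.114, 0.1, 35) turn [ 0.0006 -0.0002  0.0012] shift [-0.0061  0.141   0.0038]
(0.557, 0.114, 0.044, None) turn [0. 0. 0.] shift [0.     0.1867 0.    ]
[467 278  37   3 100] zmax 0.065 rect [ 529. -360.] [76.  2.] 87
[458 322  29  21 347] zmax 0.037 rect [ 411. -331.] [28. 62.] 21
```

```bash
python3 -m jog '[{"dx":-0.006,"dy":0.11,"dz":0.004,"ax":0.0006,"ay":0,"az":0.0012,"gripper":-0.25},{"dx":0,"dy":0.11,"dz":0,"ax":0,"ay":0,"az":0,"gripper":-0.25},{"dx":0,"dy":0.07,"dz":0,"ax":0,"ay":0,"az":0,"gripper":-0.25},{"dx":0,"dy":0.038,"dz":0,"ax":0,"ay":0,"az":0,"gripper":-0.25},{"dx":0,"dy":0,"dz":0,"ax":0,"ay":0,"az":0,"gripper":1},{"dx":0,"dy":0,"dz":0,"ax":0,"ay":0,"az":0,"gripper":1},{"dx":0,"dy":0,"dz":0,"ax":0,"ay":0,"az":0,"gripper":1},{"dx":0,"dy":0,"dz":0,"ax":0,"ay":0,"az":0,"gripper":1}]' 30
python3 -m jog '[{"dx":0,"dy":0,"dz":0,"ax":0,"ay":0,"az":0,"gripper":1},{"dx":0,"dy":0,"dz":0,"ax":0,"ay":0,"az":0,"gripper":1},{"dx":0,"dy":-0.08,"dz":0,"ax":0,"ay":0,"az":0,"gripper":1},{"dx":0,"dy":-0.12,"dz":0,"ax":0,"ay":0,"az":0,"gripper":1},{"dx":0,"dy":-0.12,"dz":0,"ax":0,"ay":0,"az":0,"gripper":1},{"dx":0,"dy":-0.12,"dz":0,"ax":0,"ay":0,"az":0,"gripper":1},{"dx":0,"dy":-0.12,"dz":0,"ax":0,"ay":0,"az":0,"gripper":1},{"dx":0,"dy":0,"dz":0,"ax":0,"ay":0,"az":0,"gripper":1}]' 30
python3 -c "
from h import *
plan((.47,-.335,.22,None),(.47,-.335,.07,None))"
```

```text
time: 8.92
tool_pos: [0.5565, 0.1139, 0.0428]
ee_rot: [-0.674, -0.212, 0.213, 0.675]
ft_force: [0.4, -0.7, -0.6]
grip_width: 0.0334
time: 9.58
tool_pos: [0.5597, 0.1155, 0.2168]
ee_rot: [0.675, 0.215, -0.21, -0.674]
ft_force: [1.1, 0.7, -0.7]
grip_width: 0.0335
now t=9.58 [0.56  0.115 0.217] jaw 35.0 y [ 0.008  0.002 -1.   ] j7 0.03 F [ 1.1  0.7 -0.7] w 0.0335
(0.47, -0.335, 0.22, None) turn [0. 0. 0.] shift [-1.1058 -0.0158 -1.0589]
(0.47, -0.335, 0.07, None) turn [0. 0. 0.] shift [-0.0037  0.5     0.0014]
```

```bash
python3 -m jog '[{"dx":-0.092,"dy":-0.0013,"dz":-0.088,"ax":0,"ay":0,"az":0,"gripper":1},{"dx":-0.092,"dy":-0.0013,"dz":-0.088,"ax":0,"ay":0,"az":0,"gripper":1},{"dx":-0.092,"dy":-0.0013,"dz":-0.088,"ax":0,"ay":0,"az":0,"gripper":1},{"dx":-0.092,"dy":-0.0013,"dz":-0.088,"ax":0,"ay":0,"az":0,"gripper":1},{"dx":-0.092,"dy":-0.0013,"dz":-0.088,"ax":0,"ay":0,"az":0,"gripper":1},{"dx":-0.092,"dy":-0.0013,"dz":-0.088,"ax":0,"ay":0,"az":0,"gripper":1},{"dx":-0.092,"dy":-0.0013,"dz":-0.088,"ax":0,"ay":0,"az":0,"gripper":1},{"dx":-0.092,"dy":-0.0013,"dz":-0.088,"ax":0,"ay":0,"az":0,"gripper":1}]'
python3 -m jog '[{"dx":-0.092,"dy":-0.0013,"dz":-0.088,"ax":0,"ay":0,"az":0,"gripper":1},{"dx":-0.092,"dy":-0.0013,"dz":-0.088,"ax":0,"ay":0,"az":0,"gripper":1},{"dx":-0.092,"dy":-0.0013,"dz":-0.088,"ax":0,"ay":0,"az":0,"gripper":1},{"dx":-0.092,"dy":-0.0013,"dz":-0.088,"ax":0,"ay":0,"az":0,"gripper":1},{"dx":0,"dy":0,"dz":0,"ax":0,"ay":0,"az":0,"gripper":1},{"dx":0,"dy":0,"dz":0,"ax":0,"ay":0,"az":0,"gripper":1},{"dx":0,"dy":0,"dz":0,"ax":0,"ay":0,"az":0,"gripper":1},{"dx":0,"dy":0,"dz":0,"ax":0,"ay":0,"az":0,"gripper":1}]'
python3 -c "
from h import *
plan((.475,-.335,.22,None),(.475,-.335,.065,None))"
```

```text
time: 10.25
tool_pos: [0.4954, -0.1879, 0.2129]
ee_rot: [0.674, 0.211, -0.214, -0.674]
ft_force: [0.7, -0.1, -1.6]
grip_width: 0.0333
time: 10.92
tool_pos: [0.4668, -0.3343, 0.2145]
ee_rot: [-0.674, -0.212, 0.215, 0.675]
ft_force: [-0.1, 0.6, -0.9]
grip_width: 0.0334
now t=10.92 [ 0.467 -0.334  0.214] jaw 35.1 y [-0.004 -0.    -1.   ] j7 0.92 F [-0.1  0.6 -0.9] w 0.0334
(0.475, -0.335, 0.22, None) turn [0. 0. 0.] shift [ 0.021  -0.0186 -0.0177]
(0.475, -0.335, 0.065, None) turn [0. 0. 0.] shift [ 0.0017  0.5167 -0.0011]
```

```bash
python3 -m jog '[{"dx":0.021,"dy":0.1,"dz":-0.018,"ax":0,"ay":0,"az":0,"gripper":1},{"dx":0,"dy":0.13,"dz":0,"ax":0,"ay":0,"az":0,"gripper":1},{"dx":0,"dy":0.13,"dz":0,"ax":0,"ay":0,"az":0,"gripper":1},{"dx":0,"dy":0.13,"dz":0,"ax":0,"ay":0,"az":0,"gripper":1},{"dx":0,"dy":0,"dz":0,"ax":0,"ay":0,"az":0,"gripper":-0.1},{"dx":0,"dy":0,"dz":0,"ax":0,"ay":0,"az":0,"gripper":-0.1},{"dx":0,"dy":0,"dz":0,"ax":0,"ay":0,"az":0,"gripper":-0.1},{"dx":0,"dy":-0.1,"dz":0,"ax":0,"ay":0,"az":0,"gripper":-0.1}]'
python3 -m jog '[{"dx":0,"dy":-0.13,"dz":0,"ax":0,"ay":0,"az":0,"gripper":-0.3},{"dx":0,"dy":-0.13,"dz":0,"ax":0,"ay":0,"az":0,"gripper":-0.3},{"dx":0,"dy":-0.13,"dz":0,"ax":0,"ay":0,"az":0,"gripper":-0.3},{"dx":0,"dy":0,"dz":0,"ax":0,"ay":0.0378,"az":0,"gripper":-0.3},{"dx":0,"dy":0,"dz":0,"ax":0,"ay":0.0378,"az":0,"gripper":-0.3},{"dx":0,"dy":0,"dz":0,"ax":0,"ay":0.0378,"az":0,"gripper":-0.3},{"dx":0,"dy":0,"dz":0,"ax":0,"ay":0.0378,"az":0,"gripper":-0.3},{"dx":0,"dy":0,"dz":0,"ax":0,"ay":0.0378,"az":0,"gripper":-0.3}]'
python3 -m jog '[{"dx":0,"dy":0,"dz":0,"ax":0,"ay":0.0378,"az":0,"gripper":-0.3},{"dx":0,"dy":0,"dz":0,"ax":0,"ay":0.0378,"az":0,"gripper":-0.3},{"dx":0,"dy":0,"dz":0,"ax":0,"ay":0.0378,"az":0,"gripper":-0.3},{"dx":0,"dy":0,"dz":0,"ax":0,"ay":0.0378,"az":0,"gripper":-0.3},{"dx":0,"dy":0,"dz":0,"ax":0,"ay":0.0378,"az":0,"gripper":-0.3},{"dx":0,"dy":0,"dz":0,"ax":0,"ay":0,"az":0,"gripper":-0.3},{"dx":0,"dy":0,"dz":0,"ax":0,"ay":0,"az":0,"gripper":-0.3},{"dx":0,"dy":0,"dz":0,"ax":0,"ay":0,"az":0,"gripper":-0.3}]'
python3 -c "
from h import *
plan((.655,.119,.2,-33),(.655,.119,.044,None))"
```

```text
time: 11.58
tool_pos: [0.4727, -0.3355, 0.0961]
ee_rot: [-0.673, -0.21, 0.215, 0.676]
ft_force: [-0.7, -0.2, 0.4]
grip_width: 0.0469
time: 12.25
tool_pos: [0.476, -0.3367, 0.2185]
ee_rot: [0.708, 0.004, -0.004, -0.706]
ft_force: [0.5, 0.5, 0.1]
grip_width: 0.0558
time: 12.92
tool_pos: [0.4752, -0.3367, 0.2162]
ee_rot: [0.679, -0.2, 0.199, -0.677]
ft_force: [-0.1, 0.5, 0.1]
grip_width: 0.0549
now t=12.92 [ 0.475 -0.337  0.216] jaw -32.8 y [-0.002 -0.002 -1.   ] j7 -0.18 F [-0.1  0.5  0.1] w 0.0549
(0.655, 0.119, 0.2, -33) turn [ 0.0008  0.001  -0.0001] shift [-0.3247  0.0541  1.6002]
(0.655, 0.119, 0.044, None) turn [0. 0. 0.] shift [0.   0.52 0.  ]
```

```bash
python3 -m jog '[{"dx":-0.027,"dy":0.0045,"dz":0.1333,"ax":0.0008,"ay":0.001,"az":0,"gripper":-0.3},{"dx":-0.027,"dy":0.0045,"dz":0.1333,"ax":0,"ay":0,"az":0,"gripper":-0.3},{"dx":-0.027,"dy":0.0045,"dz":0.1333,"ax":0,"ay":0,"az":0,"gripper":-0.3},{"dx":-0.027,"dy":0.0045,"dz":0.1333,"ax":0,"ay":0,"az":0,"gripper":-0.3},{"dx":-0.027,"dy":0.0045,"dz":0.1333,"ax":0,"ay":0,"az":0,"gripper":-0.3},{"dx":-0.027,"dy":0.0045,"dz":0.1333,"ax":0,"ay":0,"az":0,"gripper":-0.3},{"dx":-0.027,"dy":0.0045,"dz":0.1333,"ax":0,"ay":0,"az":0,"gripper":-0.3},{"dx":-0.027,"dy":0.0045,"dz":0.1333,"ax":0,"ay":0,"az":0,"gripper":-0.3}]'
python3 -m jog '[{"dx":-0.027,"dy":0.0045,"dz":0.1333,"ax":0,"ay":0,"az":0,"gripper":-0.3},{"dx":-0.027,"dy":0.0045,"dz":0.1333,"ax":0,"ay":0,"az":0,"gripper":-0.3},{"dx":-0.027,"dy":0.0045,"dz":0.1333,"ax":0,"ay":0,"az":0,"gripper":-0.3},{"dx":-0.027,"dy":0.0045,"dz":0.1333,"ax":0,"ay":0,"az":0,"gripper":-0.3},{"dx":0,"dy":0.11,"dz":0,"ax":0,"ay":0,"az":0,"gripper":-0.3},{"dx":0,"dy":0.11,"dz":0,"ax":0,"ay":0,"az":0,"gripper":-0.3},{"dx":0,"dy":0,"dz":0,"ax":0,"ay":0,"az":0,"gripper":-0.3},{"dx":0,"dy":0,"dz":0,"ax":0,"ay":0,"az":0,"gripper":-0.3}]'
python3 -c "
from h import *
plan((.656,.119,.1,-33),(.656,.119,.044,None))
c=cap('top');blobs(c,.33,.515,-.4,-.27,.012,.07)"
```

```text
time: 13.58
tool_pos: [0.5961, -0.0316, 0.2044]
ee_rot: [-0.677, 0.202, -0.201, 0.678]
ft_force: [0.6, -0.7, -0.1]
grip_width: 0.0556
time: 14.25
tool_pos: [0.6547, 0.1174, 0.1312]
ee_rot: [0.678, -0.204, 0.2, -0.677]
ft_force: [-0.8, -0.3, 0.3]
grip_width: 0.0556
now t=14.25 [0.655 0.117 0.131] jaw -33.2 y [-0.006  0.001 -1.   ] j7 -1.07 F [-0.8 -0.3  0.3] w 0.0556
(0.656, 0.119, 0.1, -33) turn [ 0.001  -0.0009 -0.0018] shift [0.0007 0.1038 0.0069]
(0.656, 0.119, 0.044, None) turn [0. 0. 0.] shift [0.     0.1867 0.    ]
[462 301  18  17 222] zmax 0.035 rect [ 462. -332.] [34. 37.] 45
[458 322  29  21 346] zmax 0.037 rect [ 410. -331.] [29. 62.] 20
```

```bash
python3 -m jog '[{"dx":0,"dy":0.1,"dz":0.007,"ax":0.001,"ay":0,"az":-0.0018,"gripper":-0.3},{"dx":0,"dy":0.09,"dz":0,"ax":0,"ay":0,"az":0,"gripper":-0.3},{"dx":0,"dy":0.06,"dz":0,"ax":0,"ay":0,"az":0,"gripper":-0.3},{"dx":0,"dy":0.04,"dz":0,"ax":0,"ay":0,"az":0,"gripper":-0.3},{"dx":0,"dy":0,"dz":0,"ax":0,"ay":0,"az":0,"gripper":1},{"dx":0,"dy":0,"dz":0,"ax":0,"ay":0,"az":0,"gripper":1},{"dx":0,"dy":0,"dz":0,"ax":0,"ay":0,"az":0,"gripper":1},{"dx":0,"dy":0,"dz":0,"ax":0,"ay":0,"az":0,"gripper":1}]' 30
python3 -m jog '[{"dx":0,"dy":0,"dz":0,"ax":0,"ay":0,"az":0,"gripper":1},{"dx":0,"dy":0,"dz":0,"ax":0,"ay":0,"az":0,"gripper":1},{"dx":0,"dy":-0.08,"dz":0,"ax":0,"ay":0,"az":0,"gripper":1},{"dx":0,"dy":-0.12,"dz":0,"ax":0,"ay":0,"az":0,"gripper":1},{"dx":0,"dy":-0.12,"dz":0,"ax":0,"ay":0,"az":0,"gripper":1},{"dx":0,"dy":-0.12,"dz":0,"ax":0,"ay":0,"az":0,"gripper":1},{"dx":0,"dy":-0.12,"dz":0,"ax":0,"ay":0,"az":0,"gripper":1},{"dx":0,"dy":0,"dz":0,"ax":0,"ay":0,"az":0,"gripper":1}]' 30
python3 -c "
from h import *
plan((.435,-.335,.22,None),(.435,-.335,.07,None))"
```

```text
time: 14.97
tool_pos: [0.6588, 0.1203, 0.0477]
ee_rot: [-0.676, 0.2, -0.205, 0.679]
ft_force: [-0.5, -0.1, 4.7]
grip_width: 0.0186
time: 15.63
tool_pos: [0.6606, 0.1216, 0.2229]
ee_rot: [-0.674, 0.197, -0.208, 0.681]
ft_force: [1.0, 0.9, 0.1]
grip_width: 0.0188
now t=15.63 [0.661 0.122 0.223] jaw -33.2 y [ 0.018  0.004 -1.   ] j7 -1.04 F [1.  0.9 0.1] w 0.0188
(0.435, -0.335, 0.22, None) turn [0. 0. 0.] shift [ 0.2052 -0.0102 -1.6851]
(0.435, -0.335, 0.07, None) turn [0. 0. 0.] shift [-0.0061  0.4999 -0.0067]
```

```bash
python3 -m jog '[{"dx":0.0158,"dy":-0.0008,"dz":-0.1296,"ax":0,"ay":0,"az":0,"gripper":1},{"dx":0.0158,"dy":-0.0008,"dz":-0.1296,"ax":0,"ay":0,"az":0,"gripper":1},{"dx":0.0158,"dy":-0.0008,"dz":-0.1296,"ax":0,"ay":0,"az":0,"gripper":1},{"dx":0.0158,"dy":-0.0008,"dz":-0.1296,"ax":0,"ay":0,"az":0,"gripper":1},{"dx":0.0158,"dy":-0.0008,"dz":-0.1296,"ax":0,"ay":0,"az":0,"gripper":1},{"dx":0.0158,"dy":-0.0008,"dz":-0.1296,"ax":0,"ay":0,"az":0,"gripper":1},{"dx":0.0158,"dy":-0.0008,"dz":-0.1296,"ax":0,"ay":0,"az":0,"gripper":1},{"dx":0.0158,"dy":-0.0008,"dz":-0.1296,"ax":0,"ay":0,"az":0,"gripper":1}]'
python3 -m jog '[{"dx":0.0158,"dy":-0.0008,"dz":-0.1296,"ax":0,"ay":0,"az":0,"gripper":1},{"dx":0.0158,"dy":-0.0008,"dz":-0.1296,"ax":0,"ay":0,"az":0,"gripper":1},{"dx":0.0158,"dy":-0.0008,"dz":-0.1296,"ax":0,"ay":0,"az":0,"gripper":1},{"dx":0.0158,"dy":-0.0008,"dz":-0.1296,"ax":0,"ay":0,"az":0,"gripper":1},{"dx":0.0158,"dy":-0.0008,"dz":-0.1296,"ax":0,"ay":0,"az":0,"gripper":1},{"dx":0,"dy":0,"dz":0,"ax":0,"ay":0,"az":0,"gripper":1},{"dx":0,"dy":0,"dz":0,"ax":0,"ay":0,"az":0,"gripper":1},{"dx":0,"dy":0,"dz":0,"ax":0,"ay":0,"az":0,"gripper":1}]'
python3 -c "
from h import *
plan((.435,-.335,.22,None),(.435,-.335,.07,None))"
```

```text
time: 16.3
tool_pos: [0.5168, -0.1627, 0.2151]
ee_rot: [-0.677, 0.2, -0.204, 0.678]
ft_force: [0.3, -0.5, 0.2]
grip_width: 0.0191
time: 16.97
tool_pos: [0.4314, -0.3362, 0.2154]
ee_rot: [-0.677, 0.201, -0.204, 0.678]
ft_force: [0.0, 0.6, -0.3]
grip_width: 0.0192
now t=16.97 [ 0.431 -0.336  0.215] jaw -33.2 y [ 0.005  0.001 -1.   ] j7 -0.13 F [ 0.   0.6 -0.3] w 0.0192
(0.435, -0.335, 0.22, None) turn [0. 0. 0.] shift [ 0.0078 -0.0151  0.01  ]
(0.435, -0.335, 0.07, None) turn [0. 0. 0.] shift [-0.0017  0.5    -0.0017]
```

```bash
python3 -m jog '[{"dx":0.008,"dy":0.1,"dz":0.01,"ax":0,"ay":0,"az":0,"gripper":1},{"dx":0,"dy":0.13,"dz":0,"ax":0,"ay":0,"az":0,"gripper":1},{"dx":0,"dy":0.13,"dz":0,"ax":0,"ay":0,"az":0,"gripper":1},{"dx":0,"dy":0.1,"dz":0,"ax":0,"ay":0,"az":0,"gripper":1},{"dx":0,"dy":0,"dz":0,"ax":0,"ay":0,"az":0,"gripper":1},{"dx":0,"dy":0,"dz":0,"ax":0,"ay":0,"az":0,"gripper":-0.1},{"dx":0,"dy":0,"dz":0,"ax":0,"ay":0,"az":0,"gripper":-0.1},{"dx":0,"dy":0,"dz":0,"ax":0,"ay":0,"az":0,"gripper":-0.1}]'
python3 -m jog '[{"dx":0,"dy":-0.12,"dz":0,"ax":0,"ay":0,"az":0,"gripper":-0.1},{"dx":0,"dy":-0.13,"dz":0,"ax":0,"ay":0,"az":0,"gripper":-0.1},{"dx":0,"dy":-0.13,"dz":0,"ax":0,"ay":0,"az":0,"gripper":-0.1},{"dx":0,"dy":-0.1,"dz":0,"ax":0,"ay":0,"az":0,"gripper":-0.1},{"dx":0,"dy":0,"dz":0,"ax":0,"ay":0.0398,"az":0,"gripper":-0.1},{"dx":0,"dy":0,"dz":0,"ax":0,"ay":0.0398,"az":0,"gripper":-0.1},{"dx":0,"dy":0,"dz":0,"ax":0,"ay":0.0398,"az":0,"gripper":-0.1},{"dx":0,"dy":0,"dz":0,"ax":0,"ay":0.0398,"az":0,"gripper":-0.1}]'
python3 -m jog '[{"dx":0,"dy":0,"dz":0,"ax":0,"ay":0.0398,"az":0,"gripper":-0.1},{"dx":0,"dy":0,"dz":0,"ax":0,"ay":0.0398,"az":0,"gripper":-0.1},{"dx":0,"dy":0,"dz":0,"ax":0,"ay":0,"az":0,"gripper":-0.1},{"dx":0,"dy":0,"dz":0,"ax":0,"ay":0,"az":0,"gripper":-0.1},{"dx":0,"dy":0,"dz":0,"ax":0,"ay":0,"az":0,"gripper":-0.1},{"dx":0,"dy":0,"dz":0,"ax":0,"ay":0,"az":0,"gripper":-0.1},{"dx":0,"dy":0,"dz":0,"ax":0,"ay":0,"az":0,"gripper":-0.1},{"dx":0,"dy":0,"dz":0,"ax":0,"ay":0,"az":0,"gripper":-0.1}]'
python3 -c "
from h import *
plan((.648,-.265,.22,-76),(.648,-.265,.068,None))
c=cap('top');blobs(c,.33,.515,-.4,-.27,.012,.09)
c=cap('wrist');save(c,'w2.png');blobs(c,.55,.75,-.35,-.17,.085,.11);P=cloud(c);np.save('w2P.npy',P);print(-c['R'].T@c['t'])"
```

```text
time: 17.63
tool_pos: [0.4372, -0.3359, 0.0796]
ee_rot: [-0.677, 0.199, -0.205, 0.678]
ft_force: [0.5, 0.7, 0.2]
grip_width: 0.0469
time: 18.3
tool_pos: [0.4355, -0.3359, 0.2239]
ee_rot: [-0.604, 0.363, -0.368, 0.606]
ft_force: [-0.0, -0.1, 0.3]
grip_width: 0.0472
time: 18.97
tool_pos: [0.4346, -0.3356, 0.2211]
ee_rot: [-0.556, 0.435, -0.437, 0.558]
ft_force: [0.9, 0.2, 0.4]
grip_width: 0.0469
now t=18.97 [ 0.435 -0.336  0.221] jaw -76.2 y [ 0.004  0.001 -1.   ] j7 -0.84 F [0.9 0.2 0.4] w 0.0469
(0.648, -0.265, 0.22, -76) turn [-0.0012 -0.0009 -0.    ] shift [-0.0563  0.0037  0.7472]
(0.648, -0.265, 0.068, None) turn [0. 0. 0.] shift [0.     0.5067 0.    ]
[454 301  33  42 720] zmax 0.05 rect [ 436. -325.] [80. 68.] 19
[474 366  34   4  71] zmax 0.09 rect [ 332. -357.] [85.  6.] 88
[ 0.50717732 -0.31683087  0.36369487]
```

View pics/w2.png

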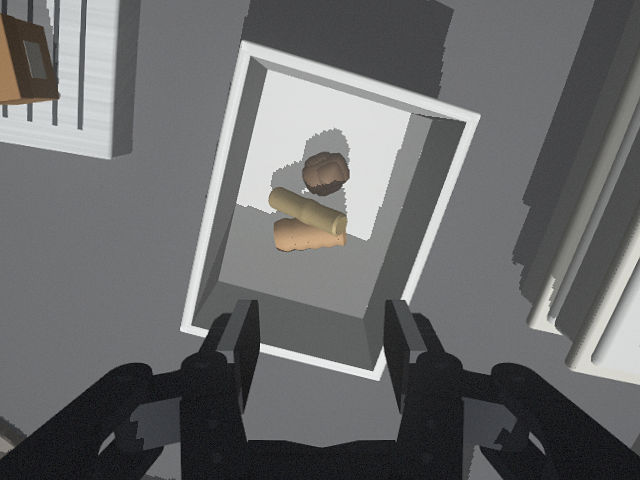

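All three bits are in the crate: clod (325,172), stalk (308,212), cob (310,235). Next, the selector.

```bash
python3 -m jog '[{"dx":-0.0094,"dy":0.001,"dz":0.1245,"ax":-0.0012,"ay":-0.0009,"az":0,"gripper":-0.1},{"dx":-0.0094,"dy":0,"dz":0.1245,"ax":0,"ay":0,"az":0,"gripper":-0.1},{"dx":-0.0094,"dy":0,"dz":0.1245,"ax":0,"ay":0,"az":0,"gripper":-0.1},{"dx":-0.0094,"dy":0,"dz":0.1245,"ax":0,"ay":0,"az":0,"gripper":-0.1},{"dx":-0.0094,"dy":0,"dz":0.1245,"ax":0,"ay":0,"az":0,"gripper":-0.1},{"dx":-0.0094,"dy":0,"dz":0.1245,"ax":0,"ay":0,"az":0,"gripper":-0.1},{"dx":0,"dy":0,"dz":0,"ax":0,"ay":0,"az":0,"gripper":-0.1},{"dx":0,"dy":0,"dz":0,"ax":0,"ay":0,"az":0,"gripper":-0.1}]'
cat > k.py <<'E'
from h import *
def ang(name,crop):
    c=cap('wrist');P=cloud(c);z=P[...,2]
    box=(abs(P[...,0]-.648)<.1)&(abs(P[...,1]+.265)<.1)
    for lbl,lo,hi in (('boxtop',.046,.055),('bar',.086,.1)):
        Q=P[box&(z>lo)&(z<hi)]; r=cv2.minAreaRect(Q[:,:2].astype(np.float32)*1000); print(lbl,len(Q),np.round(r[0],1),np.round(r[1],1),round(r[2],1),'z',np.median(Q[:,2]))
    hsv=cv2.cvtColor(c['image'],cv2.COLOR_RGB2HSV)
    w=((hsv[...,2]>140)&(hsv[...,1]<60)&box&(z>.045)).astype(np.uint8)
    n,l,s,_=cv2.connectedComponentsWithStats(w)
    for i in range(1,n):
        if s[i,4]>5:
            Q=P[l==i]; print(s[i].tolist(),np.nanmean(Q,0).round(4))
    save(c,name); plan((.648,-.265,.22,-76),(.648,-.265,.068,None))
E
python3 -c "
from k import *
ang('w3.png',0)"
```

```text
time: 19.73
tool_pos: [0.65, -0.2627, 0.2198]
ee_rot: [-0.558, 0.435, -0.434, 0.558]
ft_force: [0.4, -1.2, -0.5]
grip_width: 0.0467
boxtop 17372 [ 648.6 -265.1] [119.7 120.1] 15.5 z 0.049749871978762926
bar 1234 [ 648.4 -265. ] [41.5 13.7] 14.6 z 0.09349191341730174
[245, 139, 159, 148, 14775] [ 0.6486 -0.2647  0.0498]
[325, 237, 4, 22, 74] [ 0.6376 -0.2679  0.0942]
now t=19.78 [ 0.648 -0.265  0.22 ] jaw -76.0 y [-0.001  0.001 -1.   ] j7 -1.12 F [ 0.  -0.3  0.4] w 0.0471
(0.648, -0.265, 0.22, -76) turn [ 0.0003  0.0003 -0.0003] shift [ 0.0011 -0.     -0.0014]
(0.648, -0.265, 0.068, None) turn [0. 0. 0.] shift [0.     0.5067 0.    ]
```

View pics/w3.png

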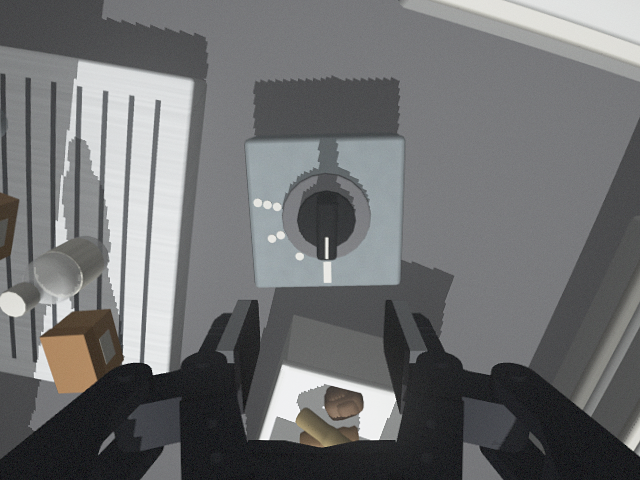

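```bash
python3 -m jog '[{"dx":0.001,"dy":0.1,"dz":-0.001,"ax":0,"ay":0,"az":0,"gripper":-0.1},{"dx":0,"dy":0.12,"dz":0,"ax":0,"ay":-0.003,"az":0,"gripper":-0.1},{"dx":0,"dy":0.12,"dz":0,"ax":0,"ay":0,"az":0,"gripper":-0.1},{"dx":0,"dy":0.1,"dz":0,"ax":0,"ay":0,"az":0,"gripper":-0.1},{"dx":0,"dy":0.06,"dz":0,"ax":0,"ay":0,"az":0,"gripper":-0.1},{"dx":0,"dy":0,"dz":0,"ax":0,"ay":0,"az":0,"gripper":-0.1},{"dx":0,"dy":0,"dz":0,"ax":0,"ay":0,"az":0,"gripper":1},{"dx":0,"dy":0,"dz":0,"ax":0,"ay":0,"az":0,"gripper":1}]' 60
python3 -m jog '[{"dx":0,"dy":0,"dz":0,"ax":0,"ay":0,"az":0,"gripper":1},{"dx":0,"dy":0,"dz":0,"ax":0,"ay":0,"az":0,"gripper":1},{"dx":0,"dy":0,"dz":0,"ax":0,"ay":0,"az":0,"gripper":1},{"dx":0,"dy":0,"dz":0,"ax":0,"ay":0,"az":0,"gripper":1},{"dx":0,"dy":0,"dz":0,"ax":0,"ay":0,"az":0,"gripper":1},{"dx":0,"dy":0,"dz":0,"ax":0,"ay":0,"az":0,"gripper":1},{"dx":0,"dy":0,"dz":0,"ax":0,"ay":0,"az":0,"gripper":1},{"dx":0,"dy":0,"dz":0,"ax":0,"ay":0,"az":0,"gripper":1}]' 60
python3 -c "
from h import *
plan((.6485,-.265,.07,-143.3))"
```

```text
time: 20.45
tool_pos: [0.6484, -0.2668, 0.0728]
ee_rot: [-0.559, 0.432, -0.434, 0.559]
ft_force: [1.0, -0.0, 0.2]
grip_width: 0.0237
time: 21.12
tool_pos: [0.6488, -0.2662, 0.0735]
ee_rot: [-0.559, 0.432, -0.434, 0.559]
ft_force: [-2.2, 0.8, 7.2]
grip_width: 0.0128
now t=21.12 [ 0.649 -0.266  0.074] jaw -75.5 y [ 0.003 -0.001 -1.   ] j7 -1.14 F [-2.2  0.8  7.2] w 0.0128
(0.6485, -0.265, 0.07, -143.3) turn [-1.000e-03  3.765e-01  1.000e-04] shift [-0.0015  0.0118 -0.0038]
```

```bash
python3 -m jog '[{"dx":0,"dy":0,"dz":0,"ax":0,"ay":0.0235,"az":0,"gripper":1},{"dx":0,"dy":0,"dz":0,"ax":0,"ay":0.0235,"az":0,"gripper":1},{"dx":0,"dy":0,"dz":0,"ax":0,"ay":0.0235,"az":0,"gripper":1},{"dx":0,"dy":0,"dz":0,"ax":0,"ay":0.0235,"az":0,"gripper":1},{"dx":0,"dy":0,"dz":0,"ax":0,"ay":0.0235,"az":0,"gripper":1},{"dx":0,"dy":0,"dz":0,"ax":0,"ay":0.0235,"az":0,"gripper":1},{"dx":0,"dy":0,"dz":0,"ax":0,"ay":0.0235,"az":0,"gripper":1},{"dx":0,"dy":0,"dz":0,"ax":0,"ay":0.0235,"az":0,"gripper":1}]' 60
python3 -m jog '[{"dx":0,"dy":0,"dz":0,"ax":0,"ay":0.0235,"az":0,"gripper":1},{"dx":0,"dy":0,"dz":0,"ax":0,"ay":0.0235,"az":0,"gripper":1},{"dx":0,"dy":0,"dz":0,"ax":0,"ay":0.0235,"az":0,"gripper":1},{"dx":0,"dy":0,"dz":0,"ax":0,"ay":0.0235,"az":0,"gripper":1},{"dx":0,"dy":0,"dz":0,"ax":0,"ay":0.0235,"az":0,"gripper":1},{"dx":0,"dy":0,"dz":0,"ax":0,"ay":0.0235,"az":0,"gripper":1},{"dx":0,"dy":0,"dz":0,"ax":0,"ay":0.0235,"az":0,"gripper":1},{"dx":0,"dy":0,"dz":0,"ax":0,"ay":0.0235,"az":0,"gripper":1}]' 60
python3 -m jog '[{"dx":0,"dy":0,"dz":0,"ax":0,"ay":0,"az":0,"gripper":1},{"dx":0,"dy":0,"dz":0,"ax":0,"ay":0,"az":0,"gripper":1},{"dx":0,"dy":0,"dz":0,"ax":0,"ay":0,"az":0,"gripper":1},{"dx":0,"dy":0,"dz":0,"ax":0,"ay":0,"az":0,"gripper":1},{"dx":0,"dy":0,"dz":0,"ax":0,"ay":0,"az":0,"gripper":1},{"dx":0,"dy":0,"dz":0,"ax":0,"ay":0,"az":0,"gripper":1},{"dx":0,"dy":0,"dz":0,"ax":0,"ay":0,"az":0,"gripper":1},{"dx":0,"dy":0,"dz":0,"ax":0,"ay":0,"az":0,"gripper":1}]' 60
python3 -c "
from h import *
plan((.6485,-.265,.07,-143.3)); print(ctrl.sense()['torque'])"
```

```text
time: 21.78
tool_pos: [0.6488, -0.2662, 0.0736]
ee_rot: [0.407, -0.577, 0.579, -0.408]
ft_force: [-2.4, 0.5, 5.8]
grip_width: 0.0127
time: 22.45
tool_pos: [0.6487, -0.2662, 0.0735]
ee_rot: [0.221, -0.671, 0.672, -0.223]
ft_force: [-2.6, 1.1, 7.7]
grip_width: 0.0129
time: 23.12
tool_pos: [0.6487, -0.2662, 0.0735]
ee_rot: [0.222, -0.67, 0.672, -0.224]
ft_force: [-2.6, 0.1, 7.4]
grip_width: 0.0124
now t=23.12 [ 0.649 -0.266  0.074] jaw -143.2 y [ 0.003 -0.001 -1.   ] j7 -2.14 F [-2.6  0.1  7.4] w 0.0124
(0.6485, -0.265, 0.07, -143.3) turn [-0.0008  0.0006 -0.0005] shift [-0.0018  0.0118 -0.0037]
[-0.00516058  0.73122861 -0.04097875]
```

Release, lift away and look.

```bash
python3 -m jog '[{"dx":0,"dy":0,"dz":0,"ax":0,"ay":0,"az":0,"gripper":-0.1},{"dx":0,"dy":0,"dz":0,"ax":0,"ay":0,"az":0,"gripper":-0.1},{"dx":0,"dy":0,"dz":0,"ax":0,"ay":0,"az":0,"gripper":-0.1},{"dx":0,"dy":0,"dz":0,"ax":0,"ay":0,"az":0,"gripper":-0.1},{"dx":0,"dy":-0.1,"dz":0,"ax":0,"ay":0,"az":0,"gripper":-0.1},{"dx":0,"dy":-0.13,"dz":0,"ax":0,"ay":0,"az":0,"gripper":-0.1},{"dx":0,"dy":-0.13,"dz":0,"ax":0,"ay":0,"az":0,"gripper":-0.1},{"dx":0,"dy":-0.13,"dz":0,"ax":0,"ay":0,"az":0,"gripper":-0.1}]'
python3 -m jog '[{"dx":0,"dy":-0.05,"dz":0,"ax":0,"ay":0,"az":0,"gripper":-0.1},{"dx":0,"dy":0,"dz":0,"ax":0,"ay":0,"az":0,"gripper":-0.1},{"dx":0,"dy":0,"dz":0,"ax":0,"ay":0,"az":0,"gripper":-0.1},{"dx":0,"dy":0,"dz":0,"ax":0,"ay":0,"az":0,"gripper":-0.1},{"dx":0,"dy":0,"dz":0,"ax":0,"ay":0,"az":0,"gripper":-0.1},{"dx":0,"dy":0,"dz":0,"ax":0,"ay":0,"az":0,"gripper":-0.1},{"dx":0,"dy":0,"dz":0,"ax":0,"ay":0,"az":0,"gripper":-0.1},{"dx":0,"dy":0,"dz":0,"ax":0,"ay":0,"az":0,"gripper":-0.1}]'
python3 -c "
from k import *
ang('w4.png',0)
c=cap('top');blobs(c,.4,.78,-.17,.2);blobs(c,.33,.515,-.4,-.27,.012,.09);c=cap('scene');blobs(c,.4,.76,-.17,.2)"
```

```text
time: 23.78
tool_pos: [0.6475, -0.2654, 0.2192]
ee_rot: [-0.223, 0.671, -0.671, 0.223]
ft_force: [0.1, -0.3, -0.5]
grip_width: 0.0471
time: 24.45
tool_pos: [0.6475, -0.2655, 0.2319]
ee_rot: [-0.224, 0.671, -0.671, 0.223]
ft_force: [0.1, -0.0, -0.9]
grip_width: 0.0468
boxtop 16413 [ 648.1 -265.3] [120.2 120.3] 15.6 z 0.0497940865337656
bar 1150 [ 648.  -265.3] [13.6 41.9] 36.5 z 0.09350711561656332
[231, 110, 186, 184, 14240] [ 0.6467 -0.2697  0.0498]
[319, 227, 3, 21, 63] [ 0.6418 -0.2562  0.0942]
[209, 321, 5, 8, 8] [ 0.6811 -0.2482  0.2501]
now t=24.50 [ 0.648 -0.266  0.232] jaw -143.2 y [-0.001  0.    -1.   ] j7 -2.15 F [-1.2  0.5  0.8] w 0.0466
(0.648, -0.265, 0.22, -76) turn [ 3.000e-04 -3.733e-01 -0.000e+00] shift [-0.0014  0.0407  0.0015]
(0.648, -0.265, 0.068, None) turn [0. 0. 0.] shift [0.     0.5067 0.    ]
[299 163  21  16 257] zmax 0.135 rect [775.  30.] [10. 46.] 0
[316 217  12  16 153] zmax 0.094 rect [655.   3.] [26. 26.] 61
[315 247  19  27 430] zmax 0.09 rect [575.  -0.] [37. 54.] 83
[353 254  18  19 258] zmax 0.136 rect [564. -82.] [35. 34.] 46
[357 283  25  29 446] zmax 0.09 rect [490. -96.] [53. 38.] 20
[265 295  22  22 372] zmax 0.077 rect [476. 108.] [46. 47.] 2
[307 187  35  44 785] zmax 0.133 rect [526. -86.] [127.  42.] 14
[325 225  27  29 505] zmax 0.088 rect [577.   2.] [40. 56.] 84
[390 230  21  21 349] zmax 0.076 rect [478. 111.] [48. 49.] 81
[311 250  12  20 203] zmax 0.092 rect [657.   5.] [29. 26.] 41
```

View pics/w4.png

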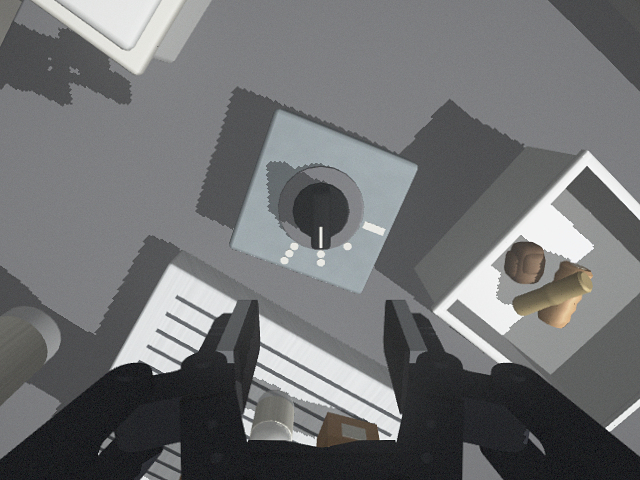

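The pointer line (320,237) is in line with the two dots (320,258). The bar has turned 69.1°, which is 1.206 rad. All three bits are in the crate (545,285), and the other items haven't moved. Handing in.

```bash
python3 -c "
from station import ctrl
print(ctrl.finish_job())"
```

```text
the job is handed in; nothing more can be done
None
```

I put the cob, clod and stalk into the white crate in that order, then turned the selector clockwise to the two-dot mark. I handed the job in at about 24.5 s with the gripper open and clear.

**Last checks**
- **Selector:** the wrist camera measured it at about 1.206 rad against the 1.2 target, with the pointer line in line with the two dots.
- **Rubbish:** the last wrist picture shows all three bits in the crate. The last top-camera check of the crate found nothing, probably because the arm was over it, so this rests on the wrist picture.
- **Things to leave alone:** the boxes, vial, sample bottle and tin are within about 1–2 mm of where they started, from the top and scene cameras. For the water bottle I compared only its lower part in the top view, and that had not moved.
- **Forces:** the highest wrist force in any reading was about 8 N, while gripping the selector. I only read it at the end of each move.

The first three move commands were refused because their rows left out some of the numbers. The arm did not move and no time was lost.

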